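# Show a terminal block's underside to the bench camera

## Robot

A 7-joint arm with a two-finger parallel gripper is mounted at the origin on a cart in front of the work surface, level with it; the furniture and walls round the work are solid. World frame = base frame: x ahead of the robot, y to its left, z up, the work surface at z = 0. Lengths are in m, angles in degrees, forces in N, time in s.
With the tool pointing down it reaches from about 0.425 to 0.875 m from the base axis. Payload 4.7 kg.
Tool frame: the origin (TCP) lies midway between the tips of the shut fingers; the grasp point (between the pads) lies 19 mm behind it; z points along the fingers, y is the line along which they close (so a half turn about z gives the same grasp; the last joint's range is limited). The gripper opens to 87 mm and grips with 3 to 60 N. Pads are 19 mm wide; open, the fingers measure 117 mm over their backs; the gripper's body (75 mm by 190 mm) begins 51 mm behind the grasp point.
Start: joints at [-66.801, 18.392, -4.016, 83.108, 1.295, 78.541, -3.26], TCP at [0.248, 0.601, 0.223] pointing down, gripper open.
Joint ranges: [-163.93, 163.93], [-17.29, 119.83], [-79.2, 71.16], [3.27, 140.29], [-89.18, 269.18], [5.43, 117.66], [-154.24, 154.24]. Speed limits (degrees/s): [147.25, 147.25, 180, 180, 180, 180, 180].

## Interface

Orientations are given as [roll, pitch, yaw] about the fixed x, y, z axes, in that order (R = Rz(yaw) Ry(pitch) Rx(roll)).
In Python, from cell import env gives the robot as it stands.
- The arm moves only by the tool step_arm, never from a script. Its argument "moves" is a list of rows, each an object with "dp": the shift along the tool's x, y, z in mm, a list of three; "dr": the turn, a rotation vector about the tool's x, y, z in rad, a list of three; "fingers": the closure, from 0 (fully open) to 1 (shut). In form: [{"dp": [dx, dy, dz], "dr": [ax, ay, az], "fingers": fingers}, ...]. A call has exactly 5 rows; each row shifts and turns the commanded pose from where the row before left it, along the tool's axes as they then stand; what a row does not reach is not made up. A row lasts 1/8 s, in which the tool goes at most 62.5 mm and 10.7 degrees, less where a joint would pass 70% of its speed; a pose out of reach is approached as far as the arm can. A call with a gripper value outside its range is refused whole. The fingers move at their own pace and stop on an object; "squeeze" is the grip in N (left out, the last holds). Time passes only in rows, so rows that do not move let the fingers close, or fill a call up. It gives the time, the measured TCP pose, the force, the opening and the grip force at its end, in the units of the state.
- env.get_obs(): the state, without advancing time (a new reading comes with each control period).
- env.read_camera(name): name is "side" or "top" or "wrist"; returns the picture (480x640x3 uint8, red, green, blue); there is no depth.
- env.camera_model(name): a dict with "fx", "fy", "cx", "cy" (pixels), "R" (3x3) and "t" (3): a world point X has camera coordinates R X + t. Camera axes: x right, y down, z forward; pixel columns grow to the right and rows downward; lengths in m; the calibration is good to about 2 mm. A picture is of the moment at which its call begins: read the wrist's pose just before it. camera_model takes no time and is no camera call; for the wrist camera it gives the pose at the moment of the call.
- env.sign_off(): hands the job in; it is judged then, once.
The state is a dict: "time_s": time; "qpos": joint angles; "joint_velocities": joint speeds; "effort": joint torques, N m; "tool_pos": TCP position; "tool_rot": TCP orientation; "force": force on the tool from outside, world axes, zero at the start; "wrist_torque": the same for the moment, N m; "grip_width": finger opening in m; "grasp_force": force on a finger pad.
Only numpy, scipy, OpenCV 4.12 (cv2) and the standard library are available. Lean on these libraries where they do the work, as an engineer would, in place of code of your own. Each camera call takes 0.05 s, during which the arm holds its last target. There are 200 camera calls.

## Task

Show the underside of the white terminal block on the blue mat to the upward-looking bench camera. While the camera's window is still empty, press its green button fully down and let it come back up, which takes the blank reference picture; then pick up the block, bring it in over the top of the black light hood and hold it upright about 10 mm above the middle of the glass, its long side along the window's long side, for its picture. Nothing may touch the hood or the glass, the grease pot, dropper bottle and canister must be left as they stand, and you finish while still holding the block there, motionless in the air.

Things in the scene. Friction and masses are not known exactly. Their poses are not given: they have to be found in the camera images.
- block: White plastic terminal block with four copper pins on top, 28 g, lying by itself on the blue mat, pins up. Body 26 (its x) x 34 (its y) x 12 mm high, straight sides; the pins reach 20 mm but are only for looks: grip the 12 mm high body, best across its 26 mm (fingers closing along its x). Origin: centre of the underside, z up.
- mat: Fixed blue antistatic mat, 140 (x) x 130 (y) x 2 mm thick, on the bench. Origin: centre of its underside, at bench height; the block lies 2 mm above it. It may stand left or right of the camera.
- camera_unit: Fixed grey camera housing on the bench, 190 (its x) x 120 (its y) x 50 mm high, on a 220 x 120 x 6 mm foot plate. Origin: centre of the underside. Its front half (-x, towards the robot) is a flat deck with the green button; its rear half has the window and the black hood.
- hood: Black sheet-steel light hood standing round the window as a four-sided wall open at the top, and the glass in it: inside 90 (its x) x 110 (its y) mm, wall 2.5 mm, rim 32 mm above the glass (82 mm above the bench). Origin: middle of the upper face of the glass, 40 mm behind (+x) the housing's origin. Must not be touched.
- glass (a point): Middle of the upper face of the window glass, 50 mm above the bench; flat glass, 60 (x) x 82 (y) mm visible inside its black border. z points up; x runs from the button towards the back and y along the window's and hood's long side. The block's x shall lie along this x (either way round) and its y along this y.
- ref_button_top (a point): Centre of the top of the green push button cap (26 mm across, 72 mm above the bench when up) on the deck, 95 mm in front (-x) of the glass middle; it is pressed straight down.
- ref_button (a joint): Travel of the green button in m: 0 = up, 0.006 = fully down, about 5 N there; a spring brings it back up. Pushing harder than that only meets its stop.
- grease_pot: Round white grease pot with lid, 48 mm across, 32 mm high, standing loose between mat and camera. Origin: centre of the underside. Leave alone.
- dropper: Slim whitish dropper bottle with black top, 30 mm across, 100 mm high, standing loose between mat and camera. Origin: centre of the underside. Leave alone.
- master_leak: Light grey metal canister with a pale brass neck and cap, 40 mm across, 61 mm high, standing loose between mat and camera. Origin: centre of the underside. Leave alone.
Things that resemble listed ones, but are neither listed nor needed, are in the scene too. What is shaped like the block but purple is not meant.

How it is judged:
By the outcome, as a careful person would: the job done as asked, in the order asked, and still so for the second after the job is handed in, while the arm keeps its last pose, push and grip.
It also fails if it takes over 53 s, if anything falls off the work surface, if the arm or the gripper's body presses on something with over 40 N, if the wrist force passes 120 N, or if a joint passes its speed limit or range.

## Working session

There is one attempt and no reset: what is moved stays moved. The work goes in short steps, Python scripts to look and compute and a tool call to move; the robot and the scene stay as the last step left them, time stands still between calls to the robot, and variables do not carry over. Pictures are saved under pics/ and viewed, at most 10 in all, crops included, and the job is handed in when it is done.

Besides the shell and the picture viewer there is one more tool, called after "Request:" by a JSON object that holds its "api" and its "payload", one argument or row to a line. step_arm: Moves the arm, as the interface text tells. Its arguments: {"type":"object","properties":{"moves":{"type":"array","items":{"type":"object","properties":{"dp":{"type":"array","items":{"type":"number"}},"dr":{"type":"array","items":{"type":"number"}},"fingers":{"type":"number"}}}},"squeeze":{"type":"number"}},"required":["moves"]}

```bash
mkdir -p pics; cat > h.py <<'E'
import numpy as np, cv2
from cell import env
def ray(m,u,v,z):
    d=np.array([(u-m['cx'])/m['fx'],(v-m['cy'])/m['fy'],1.]);R=np.array(m['R']);t=np.array(m['t'])
    o=-R.T@t; d=R.T@d; return o+d*(z-o[2])/d[2]
def proj(m,X):
    c=np.array(m['R'])@np.array(X)+np.array(m['t']); return m['fx']*c[0]/c[2]+m['cx'],m['fy']*c[1]/c[2]+m['cy']
def save(n,f):
    im=env.read_camera(n)[:,:,::-1]; cv2.imwrite('pics/'+f,im); return im
E
python3 - <<'E'
from h import *
o=env.get_obs();print(o['tool_pos'],o['tool_rot'],o['time_s'])
save('top','top1.png');save('side','side1.png')
for n in('top','side'):
    m=env.camera_model(n);print(n,m,-np.array(m['R']).T@np.array(m['t']))
E
```

```text
[0.24742153 0.60045145 0.22143742] [-1.79888135e+02  5.50720024e-03  1.57613316e+02] 0.0
top {'fx': 581.4232866914517, 'fy': 581.4232866914517, 'cx': 317.3153211474557, 'cy': 244.24313080436488, 'R': array([[ 0.02131019, -0.99957816, -0.01973262],
       [-0.99024089, -0.01838395, -0.13814853],
       [ 0.13772749,  0.02248402, -0.99021493]]), 't': array([0.19906073, 0.48038282, 0.8629408 ])} [0.35260201 0.18840571 0.92478903]
side {'fx': 433.3640463418168, 'fy': 433.3640463418168, 'cx': 323.87060483375046, 'cy': 238.3661145512926, 'R': array([[ 0.95401179, -0.29863121, -0.02609416],
       [-0.15663749, -0.42238617, -0.89277916],
       [ 0.25558991,  0.85580917, -0.44973823]]), 't': array([-0.39794535,  0.21083103,  0.59402314])} [ 0.26084228 -0.53815723  0.44499642]
```

View pics/top1.png

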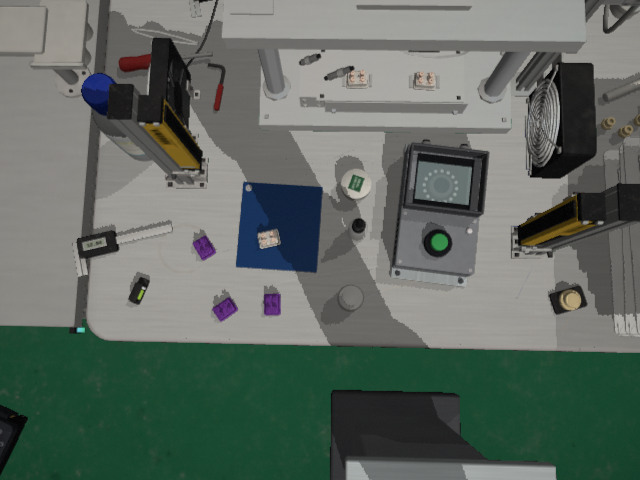

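View pics/side1.png

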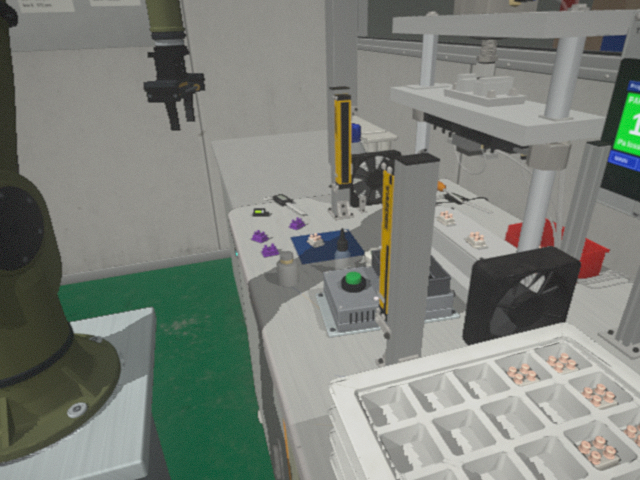

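The top view shows the white block on the blue mat at (269,239). The look-alikes are purple blocks at (204,247), (225,308) and (272,303), and white blocks on the press at (357,78) and (425,80). Only the one at (269,239) is white and on the mat. The button is at (438,242) and the window at (443,183). Next I'll enlarge both areas.

```bash
python3 - <<'E'
from h import *
im=cv2.imread('pics/top1.png')
a=cv2.resize(im[215:265,240:300],(480,400),interpolation=cv2.INTER_CUBIC)
b=cv2.resize(im[135:295,385:495],(275,400),interpolation=cv2.INTER_CUBIC)
cv2.imwrite('pics/crop1.png',np.hstack([a,b]))
m=env.camera_model('top')
for n,u,v,z in [('block',269,240,.012),('mat a',243,183,.002),('mat b',322,186,.002),('mat c',317,272,.002),('mat d',236,268,.002),('btn',438,242,.072),('post L foot',188,170,0.01),('postL top front',128,120,.3),('postR foot',533,242,.01),('pot',357,184,.032),('drop',358,227,.1),('can',350,297,.061),('press L col',275,95,0.05),('press base front',385,128,.03)]:
    print(n,ray(m,u,v,z).round(4))
E
```

```text
block [0.4849 0.2861 0.012 ]
mat a [0.5795 0.3327 0.002 ]
mat b [0.5766 0.2038 0.002 ]
mat c [0.4363 0.2089 0.002 ]
mat d [0.4402 0.3385 0.002 ]
btn [0.4779 0.0297 0.072 ]
post L foot [0.5977 0.4219 0.01  ]
postL top front [0.5768 0.4188 0.3   ]
postR foot [ 0.4897 -0.1311  0.01  ]
pot [0.5735 0.1484 0.032 ]
drop [0.4934 0.1492 0.1   ]
can [0.3948 0.158  0.061 ]
press L col [0.7108 0.2801 0.05  ]
press base front [0.6662 0.1048 0.03  ]
```

View pics/crop1.png

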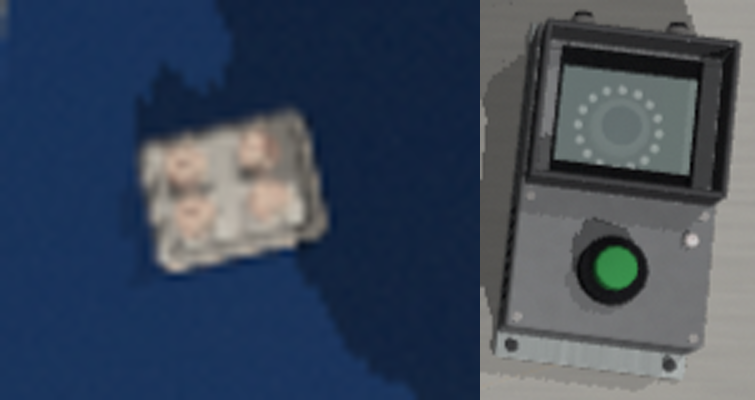

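```bash
python3 - <<'E'
from h import *
m=env.camera_model('top')
def P(n,pts,z):
    q=np.array([ray(m,u,v,z) for u,v in pts]);print(n,q.round(4)[:,:2].tolist(),'c',q.mean(0).round(4),'sides',[round(np.linalg.norm(q[i]-q[i-1])*1e3,1) for i in range(len(q))])
    for i in range(len(q)):
        d=q[i]-q[i-1];print('  ang',round(np.degrees(np.arctan2(d[1],d[0])),1))
cb=lambda L:[(385+(x-480)/2.5-.3,135+y/2.5-.3) for x,y in L]
P('rim',cb([(547,21),(740,42),(723,200),(527,175)]),.082)
P('glass',cb([(565,65),(698,80),(690,175),(555,158)]),.050)
P('btn',cb([(617,268)]),.072)
P('ringcentre',cb([(621,126)]),.05)
P('deckfront+foot holes',cb([(511,345),(669,364)]),.006)
P('block',[(240+x/8-.4,215+y/8-.4) for x,y in [(142,145),(298,110),(325,235),(170,270)]],.008)
E
```

```text
rim [[0.6251, 0.07], [0.6139, -0.0446], [0.518, -0.0328], [0.531, 0.0818]] c [0.572  0.0186 0.082 ] sides [np.float64(94.9), np.float64(115.1), np.float64(96.6), np.float64(115.3)]
  ang -7.2
  ang -95.6
  ang 173.0
  ang 83.5
glass [[0.6075, 0.0544], [0.5992, -0.0272], [0.5395, -0.0215], [0.5487, 0.0607]] c [0.5737 0.0166 0.05  ] sides [np.float64(59.1), np.float64(82.0), np.float64(60.0), np.float64(82.6)]
  ang -6.1
  ang -95.8
  ang 174.5
  ang 83.6
btn [[0.4781, 0.0275]] c [0.4781 0.0275 0.072 ] sides [np.float64(0.0)]
  ang 0.0
ringcentre [[0.5694, 0.0202]] c [0.5694 0.0202 0.05  ] sides [np.float64(0.0)]
  ang 0.0
deckfront+foot holes [[0.4373, 0.0822], [0.4273, -0.0171]] c [0.4323 0.0325 0.006 ] sides [np.float64(99.8), np.float64(99.8)]
  ang 84.2
  ang -95.8
block [[0.4969, 0.3056], [0.5046, 0.2745], [0.4795, 0.2684], [0.4718, 0.2991]] c [0.4882 0.2869 0.008 ] sides [np.float64(25.9), np.float64(32.0), np.float64(25.9), np.float64(31.6)]
  ang 14.5
  ang -76.1
  ang -166.2
  ang 103.9
```

Every measured size matches the given dimensions: rim 95x115, glass 60x82, block 26x32 and button to glass 95. The camera yaw is about -6°, the glass centre about (0.5725, 0.018), and the block is at (0.488, 0.287) with its x at about 14°. Now I'll plan the trip to the button.

```bash
cat >> h.py <<'E'
from scipy.spatial.transform import Rotation as Ro
def plan(p,yaw,n,start=None,syaw=None,dn=1):
    "rows in tool axes from the current (or given) pose, tool down"
    o=env.get_obs(); p0=np.array(o['tool_pos'] if start is None else start); R0=Ro.from_euler('xyz',o['tool_rot'],degrees=True)
    if syaw is not None: R0=Ro.from_euler('xyz',[180,0,syaw],degrees=True)
    R1=Ro.from_euler('xyz',[180,0,yaw],degrees=True)
    w=(R0.inv()*R1).as_rotvec()
    for i in range(n):
        d=R0.inv().apply((np.array(p)-p0)/n)*1e3
        print(d.round(1).tolist(),(w/n).round(3).tolist()); R0=R0*Ro.from_rotvec(w/n)
E
python3 - <<'E'
from h import *
plan([.478,.0275,.15],84,15)
E
```

```text
[-28.8, -29.5, 4.8] [-0.0, 0.0, 0.086]
[-31.2, -26.9, 4.8] [-0.0, 0.0, 0.086]
[-33.4, -24.1, 4.8] [-0.0, 0.0, 0.086]
[-35.3, -21.2, 4.8] [-0.0, 0.0, 0.086]
[-37.0, -18.1, 4.8] [-0.0, 0.0, 0.086]
[-38.4, -14.9, 4.8] [-0.0, 0.0, 0.086]
[-39.5, -11.5, 4.8] [-0.0, 0.0, 0.086]
[-40.4, -8.1, 4.8] [-0.0, 0.0, 0.086]
[-40.9, -4.6, 4.8] [-0.0, 0.0, 0.086]
[-41.2, -1.1, 4.8] [-0.0, 0.0, 0.086]
[-41.1, 2.4, 4.8] [-0.0, 0.0, 0.086]
[-40.7, 5.9, 4.8] [-0.0, 0.0, 0.086]
[-40.1, 9.4, 4.8] [-0.0, 0.0, 0.086]
[-39.1, 12.8, 4.8] [-0.0, 0.0, 0.086]
[-37.9, 16.1, 4.8] [-0.0, 0.0, 0.086]
```

Request:
{"api": "step_arm", "payload": {
  "moves": [
    {"dp": [-29,-30,4],"dr": [0,0,0.086],"fingers": 1},
    {"dp": [-31,-27,4],"dr": [0,0,0.086],"fingers": 1},
    {"dp": [-33,-24,4],"dr": [0,0,0.086],"fingers": 1},
    {"dp": [-35,-21,4],"dr": [0,0,0.086],"fingers": 1},
    {"dp": [-37,-18,4],"dr": [0,0,0.086],"fingers": 1}
  ],
  "squeeze": 12
}}

```text
time_s: 0.72
tool_pos: [0.3241, 0.4085, 0.2021]
tool_rot: [-180.0, 0.0, 132.8]
force: [0.8, 0.5, 1.5]
grip_width: 0.0445
grasp_force: 0.0
```

Request:
{"api": "step_arm", "payload": {
  "moves": [
    {"dp": [-38,-15,4],"dr": [0,0,0.086],"fingers": 1},
    {"dp": [-40,-12,4],"dr": [0,0,0.086],"fingers": 1},
    {"dp": [-40,-8,4],"dr": [0,0,0.086],"fingers": 1},
    {"dp": [-41,-5,4],"dr": [0,0,0.086],"fingers": 1},
    {"dp": [-41,-1,4],"dr": [0,0,0.086],"fingers": 1}
  ]
}}

```text
time_s: 1.35
tool_pos: [0.3995, 0.2172, 0.1822]
tool_rot: [-180.0, 0.0, 108.2]
force: [0.8, -0.5, -0.2]
grip_width: 0.0018
grasp_force: 0.0
```

Request:
{"api": "step_arm", "payload": {
  "moves": [
    {"dp": [-41,2,4],"dr": [0,0,0.086],"fingers": 1},
    {"dp": [-41,6,4],"dr": [0,0,0.086],"fingers": 1},
    {"dp": [-40,9,4],"dr": [0,0,0.086],"fingers": 1},
    {"dp": [-39,13,4],"dr": [0,0,0.086],"fingers": 1},
    {"dp": [-38,16,4],"dr": [0,0,0.086],"fingers": 1}
  ]
}}

```text
time_s: 1.98
tool_pos: [0.4749, 0.0259, 0.1622]
tool_rot: [-180.0, -0.0, 83.5]
force: [0.1, 1.1, -0.7]
grip_width: 0.0007
grasp_force: 0.0
```

```bash
python3 - <<'E'
from h import *
o=env.get_obs();print(o)
m=env.camera_model('wrist');im=save('wrist','w1.png')
print(-np.array(m['R']).T@np.array(m['t']))
for n,X in [('btn',[.478,.0275,.072]),('glass',[.5725,.018,.05])]:print(n,proj(m,X))
plan([.478,.0275,.078],84,5)
E
```

```text
{'time_s': 1.975, 'qpos': array([-34.15540232,  -1.46575266,  27.65819047, 112.56463239,
         0.71676539,  68.74067685, -13.21977852]), 'joint_velocities': array([20.04140085, 13.68756624, 22.4334792 , -8.12579526, -5.59704003,
       -4.69488686,  5.20498304]), 'effort': array([ -1.43716961, -26.33229911,  -1.04956135, -28.93419206,
         0.11552634,   0.25572033,  -0.10088256]), 'tool_pos': array([0.4748839 , 0.02593462, 0.16224181]), 'tool_rot': array([-1.79991901e+02, -1.08107552e-02,  8.35451091e+01]), 'force': array([ 0.06429017,  1.12233678, -0.71305057]), 'wrist_torque': array([-0.08810431,  0.04098866,  0.02678028]), 'grasp_force': 0.0, 'grip_width': 0.0007137058682029674}
[0.48176696 0.10168273 0.32404021]
btn (np.float64(324.38488347136223), np.float64(238.52753923936342))
glass (np.float64(442.8635652486201), np.float64(229.35795787632077))
[1.7, 0.1, 16.8] [0.0, 0.001, -0.004]
[1.7, 0.1, 16.8] [0.0, 0.001, -0.004]
[1.7, 0.1, 16.8] [0.0, 0.001, -0.004]
[1.7, 0.2, 16.8] [0.0, 0.001, -0.004]
[1.6, 0.2, 16.8] [0.0, 0.001, -0.004]
```

View pics/w1.png

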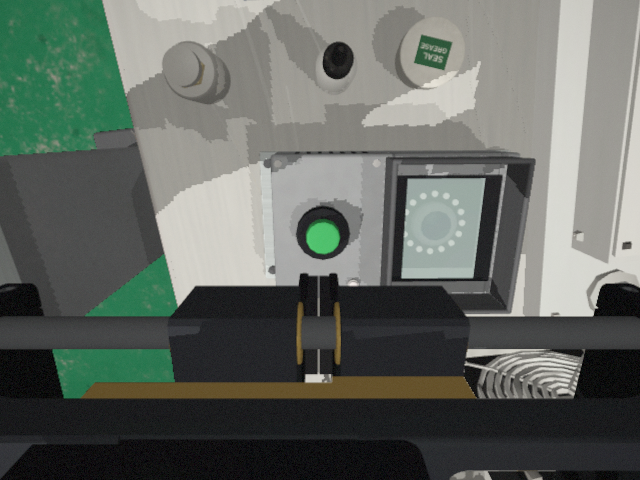

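The wrist view shows the button at (323,237), against a prediction of (324,238.5). The hood is empty, with the glass centre at about (444,229), so the positions are confirmed. The arm had been moving, so I'll read the pose again.

```bash
python3 - <<'E'
from h import *
o=env.get_obs();print(o['tool_pos'],o['tool_rot'],o['force'],o['time_s'])
plan([.478,.0275,.080],84,5)
E
```

```text
[0.47627082 0.01950063 0.16204238] [179.91685082   0.19941755  82.99525455] [ 1.22968236 -4.5465277   0.66011854] 2.025
[1.7, 0.1, 16.4] [0.0, 0.001, -0.004]
[1.7, 0.1, 16.4] [0.0, 0.001, -0.004]
[1.7, 0.1, 16.4] [0.0, 0.001, -0.004]
[1.7, 0.2, 16.4] [0.0, 0.001, -0.004]
[1.6, 0.2, 16.4] [0.0, 0.001, -0.004]
```

Request:
{"api": "step_arm", "payload": {
  "moves": [
    {"dp": [2,0,14],"dr": [0,0,-0.009],"fingers": 1},
    {"dp": [2,0,17],"dr": [0,0,-0.008],"fingers": 1},
    {"dp": [2,0,17],"dr": [0,0,0],"fingers": 1},
    {"dp": [2,0,17],"dr": [0,0,0],"fingers": 1},
    {"dp": [0,0,17],"dr": [0,0,0],"fingers": 1}
  ]
}}

```text
time_s: 2.65
tool_pos: [0.4753, 0.0357, 0.0792]
tool_rot: [-180.0, 0.0, 84.7]
force: [0.4, -0.4, 0.2]
grip_width: 0.0005
grasp_force: 0.0
```

Request:
{"api": "step_arm", "payload": {
  "moves": [
    {"dp": [0,0,0],"dr": [0,0,0],"fingers": 1},
    {"dp": [0,0,0],"dr": [0,0,0],"fingers": 1},
    {"dp": [0,0,0],"dr": [0,0,0],"fingers": 1},
    {"dp": [0,0,0],"dr": [0,0,0],"fingers": 1},
    {"dp": [0,0,0],"dr": [0,0,0],"fingers": 1}
  ]
}}

```text
time_s: 3.28
tool_pos: [0.4758, 0.0352, 0.0809]
tool_rot: [180.0, -0.0, 84.7]
force: [0.1, -0.3, -0.1]
grip_width: 0.0005
grasp_force: 0.0
```

Request:
{"api": "step_arm", "payload": {
  "moves": [
    {"dp": [-4,2,0],"dr": [0,0,0.012],"fingers": 1},
    {"dp": [-3.5,1,0],"dr": [0,0,0],"fingers": 1},
    {"dp": [0,0,0],"dr": [0,0,0],"fingers": 1},
    {"dp": [0,0,4],"dr": [0,0,0],"fingers": 1},
    {"dp": [0,0,4],"dr": [0,0,0],"fingers": 1}
  ]
}}

```text
time_s: 3.9
tool_pos: [0.4777, 0.0275, 0.0722]
tool_rot: [-180.0, -0.0, 84.0]
force: [-0.2, -0.5, 0.8]
grip_width: 0.0005
grasp_force: 0.7
```

Request:
{"api": "step_arm", "payload": {
  "moves": [
    {"dp": [0,0,2],"dr": [0,0,0],"fingers": 1},
    {"dp": [0,0,2],"dr": [0,0,0],"fingers": 1},
    {"dp": [0,0,2],"dr": [0,0,0],"fingers": 1},
    {"dp": [0,0,0],"dr": [0,0,0],"fingers": 1},
    {"dp": [0,0,0],"dr": [0,0,0],"fingers": 1}
  ]
}}

```text
time_s: 4.53
tool_pos: [0.4777, 0.0275, 0.0667]
tool_rot: [-180.0, -0.0, 84.0]
force: [-2.7, 0.8, 5.5]
grip_width: 0.0005
grasp_force: 2.3
```

Request:
{"api": "step_arm", "payload": {
  "moves": [
    {"dp": [0,0,0.5],"dr": [0,0,0],"fingers": 1},
    {"dp": [0,0,0.5],"dr": [0,0,0],"fingers": 1},
    {"dp": [0,0,0.5],"dr": [0,0,0],"fingers": 1},
    {"dp": [0,0,0],"dr": [0,0,0],"fingers": 1},
    {"dp": [0,0,0],"dr": [0,0,0],"fingers": 1}
  ]
}}

```text
time_s: 5.15
tool_pos: [0.4778, 0.0275, 0.0662]
tool_rot: [-180.0, -0.0, 84.0]
force: [-5.3, 0.9, 14.4]
grip_width: 0.0006
grasp_force: 7.0
```

The stop is reached at 14 N, so the button is fully down. I'll release it and rise.

Request:
{"api": "step_arm", "payload": {
  "moves": [
    {"dp": [0,0,-5],"dr": [0,0,0],"fingers": 1},
    {"dp": [0,0,-10],"dr": [0,0,0],"fingers": 1},
    {"dp": [0,0,-20],"dr": [0,0,0],"fingers": 1},
    {"dp": [0,0,-35],"dr": [0,0,0],"fingers": 1},
    {"dp": [0,0,-40],"dr": [0,0,0],"fingers": 0.3}
  ]
}}

```text
time_s: 5.78
tool_pos: [0.4775, 0.0271, 0.1757]
tool_rot: [-180.0, 0.0, 84.0]
force: [0.2, 0.1, 0.1]
grip_width: 0.0047
grasp_force: 0.0
```

```bash
python3 - <<'E'
from h import *
save('top','top2.png')
plan([.488,.287,.17],104,10,start=[.4778,.0275,.175],syaw=84)
E
```

```text
[25.9, -1.7, 0.5] [0.0, 0.0, -0.035]
[26.0, -0.8, 0.5] [0.0, 0.0, -0.035]
[26.0, 0.1, 0.5] [0.0, 0.0, -0.035]
[25.9, 1.0, 0.5] [0.0, 0.0, -0.035]
[25.9, 1.9, 0.5] [0.0, 0.0, -0.035]
[25.8, 2.8, 0.5] [0.0, 0.0, -0.035]
[25.7, 3.7, 0.5] [0.0, 0.0, -0.035]
[25.6, 4.6, 0.5] [0.0, 0.0, -0.035]
[25.4, 5.5, 0.5] [0.0, 0.0, -0.035]
[25.2, 6.4, 0.5] [0.0, 0.0, -0.035]
```

Request:
{"api": "step_arm", "payload": {
  "moves": [
    {"dp": [26,-2,0],"dr": [0,0,-0.035],"fingers": 0.3},
    {"dp": [26,-1,0],"dr": [0,0,-0.035],"fingers": 0.3},
    {"dp": [26,0,0],"dr": [0,0,-0.035],"fingers": 0.3},
    {"dp": [26,1,0],"dr": [0,0,-0.035],"fingers": 0.3},
    {"dp": [26,2,0],"dr": [0,0,-0.035],"fingers": 0.3}
  ]
}}

```text
time_s: 6.45
tool_pos: [0.4821, 0.1596, 0.1746]
tool_rot: [-180.0, 0.0, 94.2]
force: [-0.3, 0.3, 0.9]
grip_width: 0.0557
grasp_force: 0.0
```

Request:
{"api": "step_arm", "payload": {
  "moves": [
    {"dp": [26,3,0],"dr": [0,0,-0.035],"fingers": 0.3},
    {"dp": [26,4,0],"dr": [0,0,-0.035],"fingers": 0.3},
    {"dp": [26,5,0],"dr": [0,0,-0.035],"fingers": 0.3},
    {"dp": [25,5,0],"dr": [0,0,-0.035],"fingers": 0.3},
    {"dp": [25,6,0],"dr": [0,0,-0.035],"fingers": 0.3}
  ]
}}

```text
time_s: 7.08
tool_pos: [0.4874, 0.2892, 0.1751]
tool_rot: [180.0, -0.0, 104.2]
force: [0.7, 0.4, 0.3]
grip_width: 0.0606
grasp_force: 0.0
```

Request:
{"api": "step_arm", "payload": {
  "moves": [
    {"dp": [0,0,10],"dr": [0,0,0],"fingers": 0.3},
    {"dp": [0,0,20],"dr": [0,0,0],"fingers": 0.3},
    {"dp": [0,0,20],"dr": [0,0,0],"fingers": 0.3},
    {"dp": [0,0,20],"dr": [0,0,0],"fingers": 0.3},
    {"dp": [0,0,0],"dr": [0,0,0],"fingers": 0.3}
  ]
}}

```text
time_s: 7.7
tool_pos: [0.4863, 0.2857, 0.1031]
tool_rot: [-179.8, 0.1, 104.0]
force: [-0.1, -0.5, 0.1]
grip_width: 0.0606
grasp_force: 0.0
```

Request:
{"api": "step_arm", "payload": {
  "moves": [
    {"dp": [0,0,0],"dr": [0,0,0],"fingers": 0.3},
    {"dp": [0,0,0],"dr": [0,0,0],"fingers": 0.3},
    {"dp": [0,0,0],"dr": [0,0,0],"fingers": 0.3},
    {"dp": [0,0,0],"dr": [0,0,0],"fingers": 0.3},
    {"dp": [0,0,0],"dr": [0,0,0],"fingers": 0.3}
  ]
}}

```text
time_s: 8.32
tool_pos: [0.4874, 0.2876, 0.1052]
tool_rot: [180.0, -0.0, 104.0]
force: [0.6, -0.9, 0.3]
grip_width: 0.0609
grasp_force: 0.0
```

```bash
python3 - <<'E'
from h import *
o=env.get_obs();print(o['tool_pos'],o['tool_rot'],o['grip_width'])
m=env.camera_model('wrist');im=save('wrist','w2.png');np.savez('w2.npz',**m)
u,v=map(int,proj(m,[.488,.287,.012]));print(u,v)
cv2.imwrite('pics/w2c.png',cv2.resize(np.ascontiguousarray(im[v-75:v+75,u-100:u+100]),(800,600),interpolation=cv2.INTER_CUBIC))
E
```

```text
[0.48742553 0.28762191 0.1052275 ] [ 1.79984146e+02 -8.05717046e-03  1.04040532e+02] 0.060878058315456965
320 241
```

View pics/w2c.png

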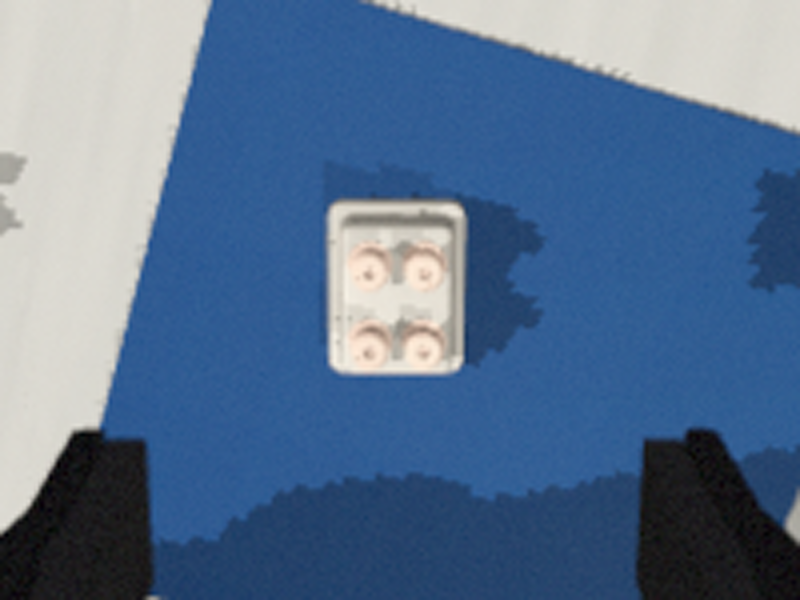

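The enlarged crop shows the white block with its copper pins, square to the image. Its outline runs from (328,202) to (466,373), with the centre at (397,288). The fingers lie symmetrically at x=148 and x=638, centred on 393.

```bash
python3 - <<'E'
from h import *
m=np.load('w2.npz')
q=np.array([ray(m,220+x/4-.4,166+y/4-.4,.013) for x,y in [(328,202),(466,202),(466,373),(328,373)]])
print(q.round(4),q.mean(0).round(4))
plan([*q.mean(0)[:2],.006],104,5,start=[.4874,.2876,.1052],syaw=104)
E
```

```text
[[0.4695 0.3027 0.013 ]
 [0.494  0.3089 0.013 ]
 [0.5025 0.2768 0.013 ]
 [0.4771 0.2705 0.013 ]] [0.4858 0.2897 0.013 ]
[0.5, -0.2, 19.8] [0.0, 0.0, 0.0]
[0.5, -0.2, 19.8] [0.0, 0.0, 0.0]
[0.5, -0.2, 19.8] [0.0, 0.0, 0.0]
[0.5, -0.2, 19.8] [0.0, 0.0, 0.0]
[0.5, -0.2, 19.8] [0.0, 0.0, 0.0]
```

Request:
{"api": "step_arm", "payload": {
  "moves": [
    {"dp": [0.5,0,20],"dr": [0,0,0],"fingers": 0.3},
    {"dp": [0.5,0,30],"dr": [0,0,0],"fingers": 0.3},
    {"dp": [0,0,25],"dr": [0,0,0],"fingers": 0.3},
    {"dp": [0,0,15],"dr": [0,0,0],"fingers": 0.3},
    {"dp": [0,0,7],"dr": [0,0,0],"fingers": 0.3}
  ]
}}

```text
time_s: 9.0
tool_pos: [0.4869, 0.2884, 0.0074]
tool_rot: [-180.0, 0.0, 104.0]
force: [0.7, -1.9, 0.3]
grip_width: 0.0606
grasp_force: 0.0
```

Request:
{"api": "step_arm", "payload": {
  "moves": [
    {"dp": [0,0,2],"dr": [0,0,0],"fingers": 0.3},
    {"dp": [0,0,2],"dr": [0,0,0],"fingers": 0.3},
    {"dp": [0,0,0],"dr": [0,0,0],"fingers": 0.3},
    {"dp": [0,0,0],"dr": [0,0,0],"fingers": 0.3},
    {"dp": [0,0,0],"dr": [0,0,0],"fingers": 0.3}
  ]
}}

```text
time_s: 9.62
tool_pos: [0.4873, 0.2886, 0.0044]
tool_rot: [180.0, -0.0, 104.0]
force: [0.3, -0.2, -0.1]
grip_width: 0.0614
grasp_force: 0.0
```

Request:
{"api": "step_arm", "payload": {
  "moves": [
    {"dp": [0,0,0],"dr": [0,0,0],"fingers": 0.5},
    {"dp": [0,0,0],"dr": [0,0,0],"fingers": 0.6},
    {"dp": [0,0,0],"dr": [0,0,0],"fingers": 0.7},
    {"dp": [0,0,0],"dr": [0,0,0],"fingers": 1},
    {"dp": [0,0,0],"dr": [0,0,0],"fingers": 1}
  ],
  "squeeze": 15
}}

```text
time_s: 10.25
tool_pos: [0.4872, 0.2886, 0.0041]
tool_rot: [180.0, -0.0, 104.0]
force: [0.6, 0.7, -0.9]
grip_width: 0.026
grasp_force: 15.0
```

Request:
{"api": "step_arm", "payload": {
  "moves": [
    {"dp": [0,0,0],"dr": [0,0,0],"fingers": 1},
    {"dp": [0,0,0],"dr": [0,0,0],"fingers": 1},
    {"dp": [0,0,-5],"dr": [0,0,0],"fingers": 1},
    {"dp": [0,0,-15],"dr": [0,0,0],"fingers": 1},
    {"dp": [0,0,0],"dr": [0,0,0],"fingers": 1}
  ]
}}

```text
time_s: 10.88
tool_pos: [0.4885, 0.2894, 0.0261]
tool_rot: [179.8, -0.1, 104.0]
force: [0.1, 0.1, -0.2]
grip_width: 0.0255
grasp_force: 15.0
```

Request:
{"api": "step_arm", "payload": {
  "moves": [
    {"dp": [0,0,-20],"dr": [0,0,0],"fingers": 1},
    {"dp": [0,0,-35],"dr": [0,0,0],"fingers": 1},
    {"dp": [0,0,-40],"dr": [0,0,0],"fingers": 1},
    {"dp": [0,0,-40],"dr": [0,0,0],"fingers": 1},
    {"dp": [0,0,-20],"dr": [0,0,0],"fingers": 1}
  ]
}}

```text
time_s: 11.5
tool_pos: [0.4881, 0.2891, 0.182]
tool_rot: [179.8, -0.1, 104.0]
force: [0.1, 0.3, -0.7]
grip_width: 0.0261
grasp_force: 15.0
```

Request:
{"api": "step_arm", "payload": {
  "moves": [
    {"dp": [0,0,0],"dr": [0,0,0],"fingers": 1},
    {"dp": [0,0,0],"dr": [0,0,0],"fingers": 1},
    {"dp": [0,0,0],"dr": [0,0,0],"fingers": 1},
    {"dp": [0,0,0],"dr": [0,0,0],"fingers": 1},
    {"dp": [0,0,0],"dr": [0,0,0],"fingers": 1}
  ]
}}

```text
time_s: 12.12
tool_pos: [0.487, 0.2884, 0.1786]
tool_rot: [-180.0, 0.0, 104.0]
force: [-0.2, 0.1, -0.6]
grip_width: 0.0258
grasp_force: 15.0
```

```bash
python3 - <<'E'
from h import *
o=env.get_obs();print(o['tool_pos'],o['tool_rot'],o['grip_width'])
m=env.camera_model('wrist');im=save('wrist','w3.png');np.savez('w3.npz',**m)
tp=np.array(o['tool_pos']);u,v=map(int,proj(m,tp));print(u,v)
cv2.imwrite('pics/w3c.png',cv2.resize(np.ascontiguousarray(im[v-75:v+75,u-100:u+100]),(800,600),interpolation=cv2.INTER_CUBIC))
plan([.5725,.018,.18],84,10,start=tp,syaw=104)
E
```

```text
[0.4869711  0.288387   0.17857708] [-1.79960286e+02  2.17276936e-02  1.04033118e+02] 0.02577517535901843
321 294
[-28.3, 1.8, -0.1] [0.0, -0.0, 0.035]
[-28.2, 2.7, -0.1] [0.0, -0.0, 0.035]
[-28.1, 3.7, -0.1] [0.0, -0.0, 0.035]
[-28.0, 4.7, -0.1] [0.0, -0.0, 0.035]
[-27.8, 5.7, -0.1] [0.0, -0.0, 0.035]
[-27.6, 6.6, -0.1] [0.0, -0.0, 0.035]
[-27.3, 7.6, -0.1] [0.0, -0.0, 0.035]
[-27.0, 8.6, -0.1] [0.0, -0.0, 0.035]
[-26.7, 9.5, -0.1] [0.0, -0.0, 0.035]
[-26.4, 10.4, -0.1] [0.0, -0.0, 0.035]
```

View pics/w3c.png

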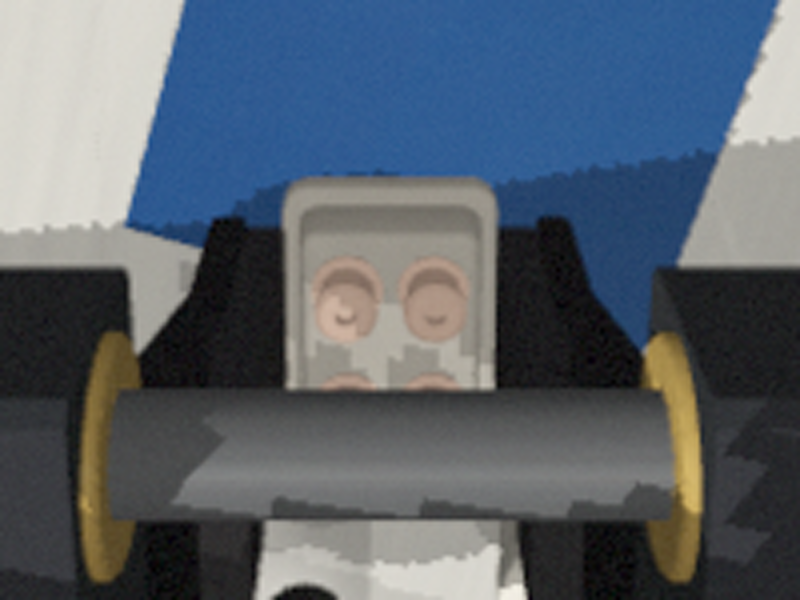

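The crop shows the block held square between both fingers. Its far edge is at row 178 and it is centred at column 391. Now I'll check the offset along the tool's x and the clearance to the press plate.

```bash
python3 - <<'E'
from h import *
o=env.get_obs();tp=np.array(o['tool_pos']);R=Ro.from_euler('xyz',[180,0,104],degrees=True)
m=np.load('w3.npz')
for x,y in [(285,180),(497,180)]:
    q=ray(m,221+x/4-.4,219+y/4-.4,tp[2]+.0096);print('edge tool mm',(R.inv().apply(q-tp)*1e3).round(1))
t=env.camera_model('top');s=env.camera_model('side')
for z in(.25,.3,.35,.4,.45):
    q=ray(t,225,42,z);r=ray(t,580,50,z);print(z,q.round(3),proj(s,q),r.round(3),proj(s,r))
E
```

```text
edge tool mm [ 20.  -13.7  -9.6]
edge tool mm [20.  10.4 -9.6]
0.25 [0.697 0.323 0.25 ] (np.float64(399.6131777823267), np.float64(118.94293203532611)) [ 0.691 -0.111  0.25 ] (np.float64(545.5771370861988), np.float64(181.65080344898945))
0.3 [0.671 0.313 0.3  ] (np.float64(391.8590556402555), np.float64(96.38759083104452)) [ 0.666 -0.089  0.3  ] (np.float64(524.5860714220446), np.float64(141.40591585579728))
0.35 [0.646 0.303 0.35 ] (np.float64(383.4286856699552), np.float64(71.86516679973266)) [ 0.641 -0.067  0.35 ] (np.float64(502.8295682510556), np.float64(99.69350170082689))
0.4 [0.62  0.293 0.4  ] (np.float64(374.2295696443911), np.float64(45.10659930069767)) [ 0.616 -0.045  0.4  ] (np.float64(480.2649826260599), np.float64(56.431800432574676))
0.45 [0.595 0.283 0.45 ] (np.float64(364.15153405087847), np.float64(15.791413478791668)) [ 0.591 -0.022  0.45 ] (np.float64(456.84644180969957), np.float64(11.53286305463871))
```

```bash
python3 - <<'E'
from h import *
im=cv2.imread('pics/side1.png')
s=env.camera_model('side')
for z in(.223,.293,.33,.36,.4,.45): print(z,np.round(proj(s,[.248,.601,z]),1))
y=np.deg2rad(67.6)
for z in(.293,.36):
  for k in(-.095,.095): print('ends',z,k,np.round(proj(s,[.248+k*np.cos(y),.601+k*np.sin(y),z]),1))
a=cv2.resize(im[0:140,130:220],(386,600),interpolation=cv2.INTER_CUBIC)
b=cv2.resize(im[0:250,385:555],(408,600),interpolation=cv2.INTER_CUBIC)
cv2.imwrite('pics/sc.png',np.hstack([a,b]))
E
```

```text
0.223 [183.7 124.7]
0.293 [178.7  95.2]
0.33 [175.9  78.9]
0.36 [173.6  65.3]
0.4 [170.4  46.6]
0.45 [166.3  22.2]
ends 0.293 -0.095 [162.1 102. ]
ends 0.293 0.095 [192.8  89.5]
ends 0.36 -0.095 [156.   69.5]
ends 0.36 0.095 [188.5  61.7]
```

View pics/sc.png

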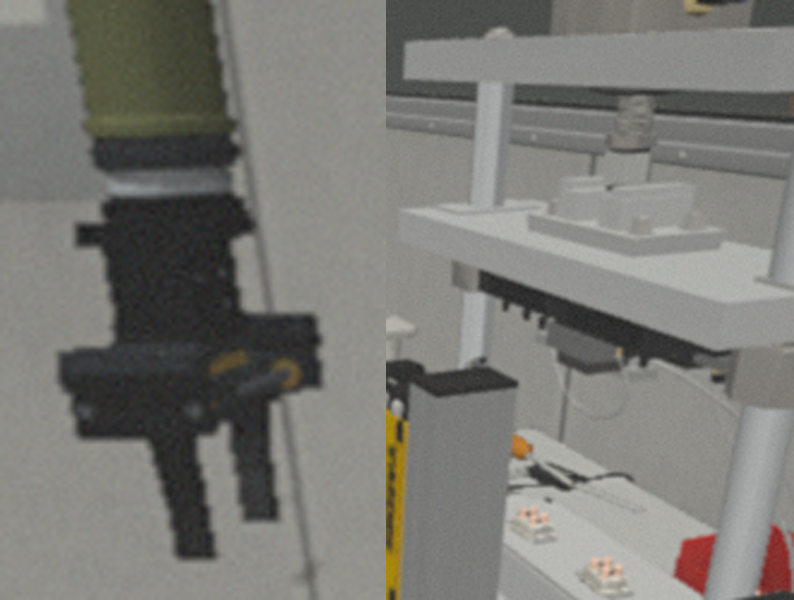

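The press plate's front edge is at about x=0.66 and z≥0.285, and the gripper bar spans 70–120 mm behind the TCP. I'll therefore cross at TCP z≈0.13, which clears the dropper, the hood and the plate.

Request:
{"api": "step_arm", "payload": {
  "moves": [
    {"dp": [-28,2,5],"dr": [0,0,0.035],"fingers": 1},
    {"dp": [-28,3,5],"dr": [0,0,0.035],"fingers": 1},
    {"dp": [-28,4,5],"dr": [0,0,0.035],"fingers": 1},
    {"dp": [-28,5,5],"dr": [0,0,0.035],"fingers": 1},
    {"dp": [-28,6,5],"dr": [0,0,0.035],"fingers": 1}
  ]
}}

```text
time_s: 12.8
tool_pos: [0.5318, 0.1517, 0.1538]
tool_rot: [180.0, -0.0, 93.8]
force: [0.5, 0.8, -0.7]
grip_width: 0.0256
grasp_force: 15.0
```

Request:
{"api": "step_arm", "payload": {
  "moves": [
    {"dp": [-28,7,5],"dr": [0,0,0.035],"fingers": 1},
    {"dp": [-27,8,5],"dr": [0,0,0.035],"fingers": 1},
    {"dp": [-27,9,5],"dr": [0,0,0.035],"fingers": 1},
    {"dp": [-27,9,5],"dr": [0,0,0.035],"fingers": 1},
    {"dp": [-26,10,5],"dr": [0,0,0.035],"fingers": 1}
  ]
}}

```text
time_s: 13.42
tool_pos: [0.5748, 0.0171, 0.1287]
tool_rot: [180.0, 0.0, 83.9]
force: [0.7, 0.2, -0.3]
grip_width: 0.0258
grasp_force: 15.0
```

Request:
{"api": "step_arm", "payload": {
  "moves": [
    {"dp": [0,0,0],"dr": [0,0,0],"fingers": 1},
    {"dp": [0,0,0],"dr": [0,0,0],"fingers": 1},
    {"dp": [0,0,0],"dr": [0,0,0],"fingers": 1},
    {"dp": [0,0,0],"dr": [0,0,0],"fingers": 1},
    {"dp": [0,0,0],"dr": [0,0,0],"fingers": 1}
  ]
}}

```text
time_s: 14.05
tool_pos: [0.5743, 0.0195, 0.1292]
tool_rot: [180.0, -0.0, 84.0]
force: [0.4, 0.1, -0.8]
grip_width: 0.0253
grasp_force: 15.0
```

```bash
python3 - <<'E'
from h import *
o=env.get_obs();print(o['tool_pos'],o['tool_rot'],o['force'])
plan([.5725,.0175,.095],84,5)
m=env.camera_model('wrist');im=save('wrist','w4.png');np.savez('w4.npz',**m)
cv2.imwrite('pics/w4c.png',cv2.resize(np.ascontiguousarray(im[180:330,220:420]),(800,600),interpolation=cv2.INTER_CUBIC))
E
```

```text
[0.5743078  0.01950143 0.12919588] [ 1.79985711e+02 -1.81711365e-02  8.40429039e+01] [ 0.38138336  0.05412922 -0.78835073]
[-0.4, -0.3, 6.8] [0.0, -0.0, 0.0]
[-0.4, -0.3, 6.8] [0.0, -0.0, 0.0]
[-0.4, -0.3, 6.8] [0.0, -0.0, 0.0]
[-0.4, -0.3, 6.8] [0.0, -0.0, 0.0]
[-0.4, -0.3, 6.8] [0.0, -0.0, 0.0]
```

View pics/w4c.png

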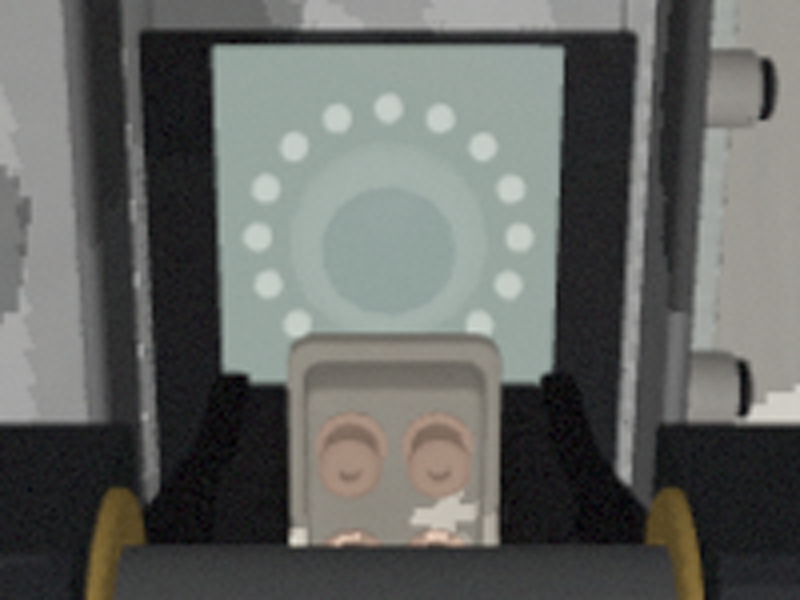

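The view shows the block over the glass and square to it. The glass spans columns 213–563 on its far edge (row 45), and the block spans columns 289–499 on its far edge (row 337).

```bash
python3 - <<'E'
from h import *
o=env.get_obs();tp=np.array(o['tool_pos']);R=Ro.from_euler('xyz',[180,0,84],degrees=True)
m=np.load('w4.npz')
T=lambda x,y,z:(R.inv().apply(ray(m,220+x/4-.4,180+y/4-.4,z)-tp)*1e3).round(1)
print('tp',tp,'glass far',T(213,45,.05),T(563,45,.05),'near vis',T(222,375,.05),T(554,383,.05))
print('block',T(289,337,tp[2]+.0096),T(499,337,tp[2]+.0096))
E
```

```text
tp [0.5742717  0.01931888 0.12917058] glass far [ 39.2 -32.6  79.2] [39.2 27.  79.2] near vis [-21.1 -33.   79.2] [-22.6  27.5  79.2]
block [ 19.4 -13.7  -9.6] [19.4 10.2 -9.6]
```

Request:
{"api": "step_arm", "payload": {
  "moves": [
    {"dp": [-2,-1,0],"dr": [0,0,0],"fingers": 1},
    {"dp": [-1.5,-0.2,5],"dr": [0,0,0],"fingers": 1},
    {"dp": [0,0,10],"dr": [0,0,0],"fingers": 1},
    {"dp": [0,0,10],"dr": [0,0,0],"fingers": 1},
    {"dp": [0,0,10],"dr": [0,0,0],"fingers": 1}
  ]
}}

```text
time_s: 14.72
tool_pos: [0.5724, 0.0156, 0.093]
tool_rot: [-180.0, 0.0, 84.0]
force: [0.1, 0.2, -0.3]
grip_width: 0.0256
grasp_force: 15.0
```

Request:
{"api": "step_arm", "payload": {
  "moves": [
    {"dp": [0,0,10],"dr": [0,0,0],"fingers": 1},
    {"dp": [0,0,8],"dr": [0,0,0],"fingers": 1},
    {"dp": [0,0,7],"dr": [0,0,0],"fingers": 1},
    {"dp": [0,0,4],"dr": [0,0,0],"fingers": 1},
    {"dp": [0,0,2],"dr": [0,0,0],"fingers": 1}
  ]
}}

```text
time_s: 15.35
tool_pos: [0.5728, 0.0155, 0.0629]
tool_rot: [180.0, -0.0, 84.0]
force: [0.2, -0.9, -0.4]
grip_width: 0.0257
grasp_force: 15.0
```

Request:
{"api": "step_arm", "payload": {
  "moves": [
    {"dp": [0,0,0],"dr": [0,0,0],"fingers": 1},
    {"dp": [0,0,0],"dr": [0,0,0],"fingers": 1},
    {"dp": [0,0,0],"dr": [0,0,0],"fingers": 1},
    {"dp": [0,0,0],"dr": [0,0,0],"fingers": 1},
    {"dp": [0,0,0],"dr": [0,0,0],"fingers": 1}
  ]
}}

```text
time_s: 15.98
tool_pos: [0.5728, 0.0156, 0.0631]
tool_rot: [180.0, -0.0, 84.0]
force: [-1.1, -0.0, -0.2]
grip_width: 0.0258
grasp_force: 15.0
```

```bash
python3 - <<'E'
from h import *
o=env.get_obs();print(o['tool_pos'],o['tool_rot'],o['force'],o['grip_width'])
m=env.camera_model('wrist');im=save('wrist','w5.png');np.savez('w5.npz',**m)
t=save('top','top3.png')
a=cv2.resize(np.ascontiguousarray(im[180:330,220:420]),(400,300),interpolation=cv2.INTER_CUBIC)
b=cv2.resize(np.ascontiguousarray(t[130:280,350:550]),(400,300),interpolation=cv2.INTER_CUBIC)
cv2.imwrite('pics/w5c.png',np.hstack([a,b]))
E
```

```text
[0.57277763 0.01558314 0.06314216] [ 1.79991961e+02 -7.10941935e-03  8.39887549e+01] [-1.1159521  -0.00230212 -0.22477791] 0.025798680216672056
```

View pics/w5c.png

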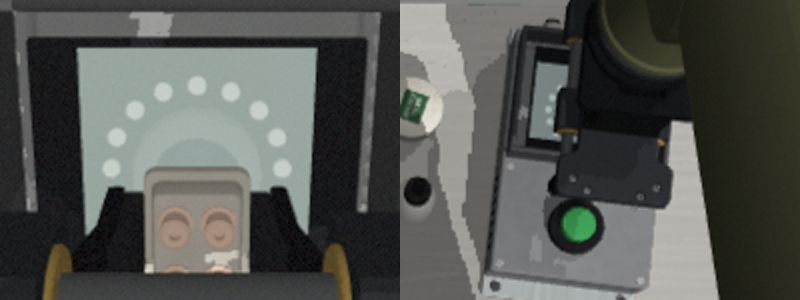

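In the left crop the glass's far edge is at row 47 (columns 77–317) and the block's far edge is at row 167 (columns 144–250). The button is back up, and the pot and dropper are where they were.

```bash
python3 - <<'E'
from h import *
o=env.get_obs();tp=np.array(o['tool_pos']);R=Ro.from_euler('xyz',[180,0,84],degrees=True)
m=np.load('w5.npz')
T=lambda x,y,z:(R.inv().apply(ray(m,220+x/2-.3,180+y/2-.3,z)-tp)*1e3).round(1)
print('glass far',T(77,47,.05),T(317,47,.05))
print('block',T(144,168,tp[2]+.0096),T(250,168,tp[2]+.0096))
E
```

```text
glass far [ 43.  -31.6  13.1] [43.  28.3 13.1]
block [ 19.3 -13.7  -9.6] [19.3 10.4 -9.6]
```

The block is centred within about 0.3 mm, square to the window, about 10.5 mm above the glass and steady. I'll hand in.

```bash
python3 - <<'E'
from h import *
print(abs(env.get_obs()['joint_velocities']).max()); print(env.sign_off())
E
```

```text
0.12200241012977527
the job is handed in; nothing more can be done
None
```

I pressed the green button fully down and let it back up while the window was empty, and the job is handed in with the block held upright and motionless, centred to about 0.3 mm, square to the window and roughly 10.5 mm above the glass; I saw no sign of touching the hood or glass, or of disturbing the pot, dropper or canister.

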